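# Switch on the desk printer and feed a sheet

### The job

Get the printer on the desk running and have it feed a sheet: with the fingertips, first press down the raised far end of the wide rocker on the power block as far as it goes, then push the printer's round button fully in so that it stays down, and then press the printer's long key fully down, keep it down for at least a second and let it come back up. Leave the narrow rocker and the small square key alone, and neither pick up nor shift the mug, the stapler or the paperweight.

Things in the scene. Friction and masses are not known exactly. Their poses are not given: they have to be found in the camera images.
- power_block: Grey power block fixed to the desk, left or right, turned up to 0.4 rad; 100 (x) by 220 (y) by 50 mm high, origin at the centre of its underside, -x side towards the robot. On its top, along its y axis: the wide rocker centred at y = -60 mm, the narrow rocker at y = 0, two round sockets at y = +42 and +85 mm.
- master_rocker (a joint): Wide white rocker, a seesaw plate 60 mm long (along the block's x), 32 mm wide, pivoting at its middle, 50 mm above the desk. Rad: 0 off (0 to 0.03 at the start), far (+x) end 9 mm higher than the near end; 0.30 fully on, far end down at its stop. Stays where it is left; counts as on above 0.24. 2 to 4 N near the far end moves it.
- master_rocker_far_end (a point): Point on the wide rocker's top face, 24 mm from the pivot towards the far (+x) end (6 mm short of that edge), in the middle of its width: the place to press. It moves with the rocker, about 60 mm above the desk when off, and sinks about 7 mm on the way to fully on.
- spare_rocker (a joint): Narrow white rocker (60 by 14 mm) beside the wide one, same mechanism; 0 to 0.02 rad (off) at the start. Not to be pressed: above 0.08 is a failure.
- spare_rocker_far_end (a point): The same point on the narrow rocker, 24 mm from its pivot towards the far end, middle of its width.
- printer: Grey printer fixed to the desk, left or right, turned up to 0.25 rad; 180 (x) by 330 (y) by 80 mm high, origin at the centre of its underside. Front (-x) towards the robot with a low paper tray; sloping paper rest at the back, up to 125 mm above the desk. Black strip on top at x = -55 mm with the round button at y = +100, the small square key at y = +30, the long key at y = -50 mm.
- power_button (a joint): White round button of 30 mm diameter. Value in m: 0 to 0.001 at the start (out, 10 mm proud of the printer's top), 0.007 fully in. It moves straight down against about 4 N of friction and stays where it is left. It counts as in above 0.0055.
- power_button_top (a point): Centre of the round button's top face; moves with it, about 90 mm above the desk when out.
- feed_key (a joint): White long key, 70 mm along the printer's y and 22 mm along its x. Value in m: 0 up (8 mm proud of the printer's top), 0.005 fully down. Spring-loaded, 1.4 N to start and 5 N fully down; springs back when released. It counts as down above 0.004, as up below 0.0015.
- feed_key_top (a point): Centre of the long key's top face; moves with it, 88 mm above the desk when up.
- square_key (a joint): Small square white key (16 mm) between the round button and the long key, same spring; not to be pressed: above 0.002 m is a failure.
- square_key_top (a point): Centre of the square key's top face, 88 mm above the desk when up.
- mug_mid (a point): Centre, half-way up, of a loose white mug, 80 mm across without its handle and 90 mm high, standing on the desk beyond the power block.
- stapler_mid (a point): Centre, half-way up, of a loose black stapler, 34 by 130 mm and 50 mm high, lying on the desk on the robot's side of the power block.
- paperweight_mid (a point): Centre, half-way up, of a loose brass paperweight, 52 mm across and 38 mm high, standing on top of the printer behind the black strip.
Not all that is in view belongs to the job. Of the things like the power_block, leave any that is brown, purple or turquoise; of the rest the larger one is meant.

How it is judged:
By the outcome, as a careful person would: the job done as asked, in the order asked, and still so for the second after the job is handed in, with the robot touching nothing.
It also fails if it takes over 54 s, if anything falls off the work surface, if the arm or the gripper's body presses on something with over 40 N, if the wrist force passes 120 N, or if a joint passes its speed limit or range.

### The arm

A 6-joint arm with a two-finger parallel gripper is mounted at the origin on the work surface. World frame = base frame: x ahead of the robot, y to its left, z up, the work surface at z = 0. Lengths are in mm, angles in rad, forces in N, time in s.
With the tool pointing down it reaches from about 350 to 875 mm from the base axis. Payload 4.2 kg.
Tool frame: the origin (TCP) lies midway between the tips of the shut fingers; the grasp point (between the pads) lies 19 mm behind it (arm.tcp_to_grasp is the distance from the TCP to the grasp point, in mm); z points along the fingers, y is the line along which they close (so a half turn about z gives the same grasp; the last joint's range is limited). The gripper opens to 85 mm and grips with 20 to 120 N. Pads are 22 mm wide; open, the fingers measure 114 mm over their backs; the gripper's body (76 mm by 85 mm) begins 54 mm behind the grasp point. The pads swing forward as they close: fully open they stand 13 mm farther back than shut.
Start: joints at [1.472, 0.385, 0.008, 0, -1.194, -0.259], TCP at [218.851, 585.409, 231.312] pointing down, gripper open.
Joint ranges: [-3.14, 3.14], [-1.21, 2.06], [-1.07, 1.41], [-3.16, 2.05], [-2.99, -0.16], [-3.1, 3.1]. Speed limits (rad/s): [2.79, 2.79, 3.14, 3.14, 3.14, 3.14].

### API

Orientations are given as a unit quaternion [x, y, z, w].
In Python, from bench import arm gives the robot as it stands.
- The arm moves only by the tool arm_command, never from a script. Its argument "rows" is a list of rows, each a list of 2 entries, a list of its own where there are three numbers: the shift along the tool's x, y, z as a fraction of full scale, then the turn, a rotation vector about the tool's x, y, z as a fraction of full scale. In form: [[[x, y, z], [wx, wy, wz]], ...]. A call has 1 to 5 rows; each row is the pose to reach, as a shift and turn from the pose commanded when the call began, along the tool's axes at that moment, turning the shorter way round; what a row does not reach only later rows make up. Full scale, the value 1, is 0.25 m for a shift and 180 degrees for a turn. A row lasts 1/10 s, in which the tool goes at most 50 mm and 8.59 degrees, less where a joint would pass 70% of its speed; a pose out of reach is approached as far as the arm can. A call with a number of a shift or a turn outside -1 to 1 is refused whole. A call with a gripper value outside its range is refused whole. "grip" is the opening, from 0 (shut) to 1 (fully open), set as the call begins (left out, the last holds). The fingers move at their own pace and stop on an object; the grip force is fixed at half the most. Time passes only in rows, so rows that repeat a pose let the fingers close. It gives the time, the measured TCP pose, the force, the opening and the grip force at its end, in the units of the state.
- arm.read_state(): the state, without advancing time (a new reading comes with each control period).
- arm.get_image(name): name is "side" or "top"; returns (picture, depth): 400x640x3 uint8, blue, green, red; 400x640 float32, mm along the optical axis (not along the pixel's ray), 0 where there is no reading.
- arm.camera_info(name): a dict with "fx", "fy", "cx", "cy" (pixels), "k1" (the pictures are not rectified: a ray, as slopes to the right and down, at radius r is drawn at 1 + k1 r^2 times it, then the intrinsics apply), "extrinsics" (4x4, takes a point from camera to world coordinates). Camera axes: x right, y down, z forward; pixel columns grow to the right and rows downward; lengths in mm; the calibration is good to about 2 mm. A picture is of the moment at which its call begins. camera_info takes no time and is no camera call.
- arm.job_done(): hands the job in; it is judged then, once.
Trained networks look in the newest picture that a camera, given by its name, has taken for a name from the list of things; names that differ only in an ending like _2 or _b are one class to them, and where a whole thing is asked for, a point or a joint stands for the part that bears it (a point fixed in the world has none). Each returns a list of dicts, best first, with "score" (0 to 1); they miss things now and then, are a little off and sometimes report something else, mostly with a low value. They report only what shows in the picture. A call takes as long as a camera call. They do not tell look-alikes from the thing itself.
- arm.spot_in(camera, query): "position" ([column, row] in pixels, amid what is visible of it).
The state is a dict: "clock": time; "joints": joint angles; "joint_vel": joint speeds; "joint_efforts": joint torques, N m; "position": TCP position; "ee_rot": TCP orientation; "contact_force": force on the tool from outside, world axes, zero at the start; "wrist_torque": the same for the moment, N m; "gripper_width": finger opening in mm; "grasp_force": force on a finger pad.
Only numpy, scipy, OpenCV 4.12 (cv2) and the standard library are available. Lean on these libraries where they do the work, as an engineer would, in place of code of your own. Each camera call takes 0.05 s, during which the arm holds its last target. There are 200 camera calls.

## Working session

There is one attempt and no reset: what is moved stays moved. The work goes in short steps, Python scripts to look and compute and a tool call to move; the robot and the scene stay as the last step left them, time stands still between calls to the robot, and variables do not carry over. Pictures are saved under pics/ and viewed, at most 10 in all, crops included, and the job is handed in when it is done.

Besides the shell and the picture viewer there is one more tool, called by a JSON object that holds its "fn" and its "kwargs", one argument or row to a line. arm_command: Moves the arm, as the interface text tells. Shift numbers are shares of 0.25 m and turn numbers shares of 180 degrees, none past 1 either way. Its arguments: {"type":"object","properties":{"rows":{"type":"array","items":{"type":"array"}},"grip":{"type":"number"}},"required":["rows"]}

```bash
mkdir -p pics; cat > h.py <<'E'
import numpy as np, cv2
from bench import arm
from scipy.spatial.transform import Rotation as R
def world(cam,px,depth=None,z=None):
    c=arm.camera_info(cam); d=np.array([(px[0]-c['cx'])/c['fx'],(px[1]-c['cy'])/c['fy']])
    s=d.copy()
    for _ in range(20): s=d/(1+c['k1']*(s@s))
    E=np.array(c['extrinsics']); ray=E[:3,:3]@np.array([s[0],s[1],1]); o=E[:3,3]
    if z is not None: depth=(z-o[2])/ray[2]
    return o+ray*depth
def med(D,px,r=2):
    u,v=int(round(px[0])),int(round(px[1])); p=D[max(0,v-r):v+r+1,max(0,u-r):u+r+1]; p=p[p>0]
    return float(np.median(p)) if p.size else 0
E
python3 - <<'E'
from h import *
for cam in ('top','side'):
    im,D=arm.get_image(cam); cv2.imwrite(f'pics/{cam}0.png',im); np.save(f'{cam}0.npy',D)
    for q in ('power_block','master_rocker_far_end','spare_rocker_far_end','power_button_top','feed_key_top','square_key_top','printer','mug_mid','stapler_mid','paperweight_mid'):
        for r in arm.spot_in(cam,q)[:3]:
            p=r['position']; d=med(D,p); print(cam,q,round(r['score'],2),np.round(p),world(cam,p,d).round() if d else None)
print(arm.read_state())
E
```

```text
top power_block 0.97 [198. 175.] [636. 548.  52.]
top power_block 0.91 [318. 281.] [304. 151.  54.]
top power_block 0.84 [242. 248.] [402. 399.  39.]
top master_rocker_far_end 0.63 [324. 186.] [607. 138.  56.]
top master_rocker_far_end 0.6 [218. 178.] [629. 483.  53.]
top master_rocker_far_end 0.53 [384. 133.] [787. -56.  39.]
top spare_rocker_far_end 0.62 [198. 173.] [643. 547.  53.]
top spare_rocker_far_end 0.61 [372. 131.] [793. -18.  39.]
top spare_rocker_far_end 0.46 [245. 242.] [424. 388.  39.]
top power_button_top 0.22 [298. 218.] [502. 218.  49.]
top feed_key_top 0.57 [455. 216.] [ 514. -270.   87.]
top printer 0.88 [433. 204.] [ 552. -204.   78.]
top mug_mid 0.56 [310. 144.] [756. 187.   3.]
top stapler_mid 0.21 [324. 188.] [602. 136.  53.]
top paperweight_mid 0.67 [408. 196.] [ 570. -120.  112.]
side power_block 0.94 [244. 170.] [405. 354.  44.]
side power_block 0.92 [224. 239.] [301. 121.  52.]
side power_block 0.81 [338. 191.] [598. 168.  50.]
side master_rocker_far_end 0.78 [223. 250.] [291.  85.  57.]
side master_rocker_far_end 0.77 [341. 192.] [600. 154.  57.]
side mas
[... 738 characters left out ...]
nts': array([ 1.47158351e+00,  3.84712583e-01,  7.86758203e-03, -1.41771593e-05,
       -1.19399704e+00, -2.58559382e-01]), 'joint_vel': array([-0.00257173,  0.00119266,  0.00065459,  0.00038037,  0.00034076,
       -0.00026825]), 'joint_efforts': array([ 9.79318429e-05, -3.92101121e+01,  1.88620591e+01,  4.19066817e+00,
       -3.50300470e-04, -5.96040465e-06]), 'position': array([218.85545373, 585.39186899, 231.28965288]), 'ee_rot': array([ 9.84042039e-01, -1.77936126e-01, -4.75117671e-06,  2.33088778e-05]), 'contact_force': array([-1.23860967,  0.37888936,  0.18872803]), 'wrist_torque': array([-0.03069959, -0.03063921, -0.00625071]), 'grasp_force': 0.0, 'gripper_width': 85.15464828135569}
```

View pics/top0.png

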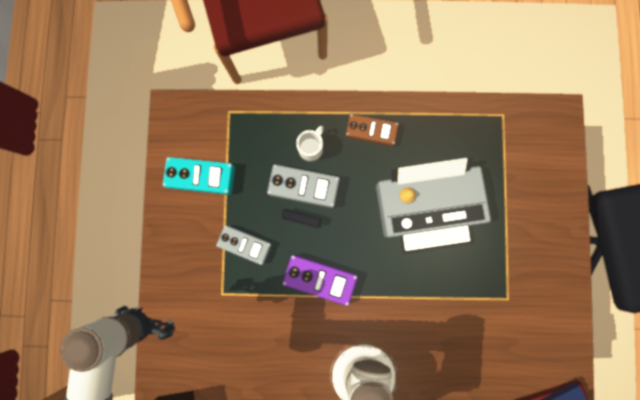

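View pics/side0.png

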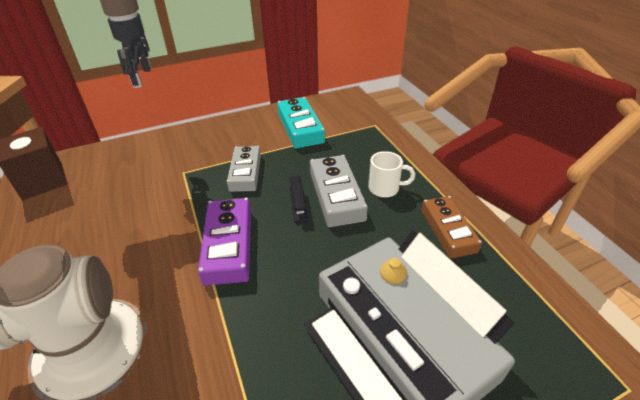

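The top view has five power-block look-alikes: turquoise (198,175), purple (318,281), brown (372,130), small grey (243,246) and large grey (303,186). I choose the large grey one, because the mug lies beyond it and the stapler on its near side. The printer's controls show at (407,223), (429,220) and (455,216).

```bash
cat > m.py <<'E'
from h import *
def comps(cam,guess,zs,thr):
    im=cv2.imread(f'pics/{cam}0.png'); out=[]
    for g,z,t in zip(guess,zs,thr):
        gray=im.min(2); m=(gray>t).astype(np.uint8)
        n,l,s,c=cv2.connectedComponentsWithStats(m,connectivity=4)
        i=min(range(1,n),key=lambda i:np.hypot(*(c[i]-g))+(1e3 if s[i][4]<6 else 0))
        out.append(world(cam,c[i],z=z)); print(cam,g,c[i].round(1),s[i][4],out[-1].round(1))
    return np.array(out)
def fit(L,W):
    L=np.array(L,float);W=W[:,:2]; a=L-L.mean(0);b=W-W.mean(0)
    th=np.arctan2((a[:,0]*b[:,1]-a[:,1]*b[:,0]).sum(),(a*b).sum())
    M=np.array([[np.cos(th),-np.sin(th)],[np.sin(th),np.cos(th)]]);t=W.mean(0)-M@L.mean(0)
    print('theta',th.round(3),'origin',t.round(1),'res',(L@M.T+t-W).round(1).tolist()); return M,t
for cam,gb,gp in (('top',[(321,188),(303,185)],[(407,223),(429,220),(455,216)]),('side',[(342,192),(336,180)],[(352,286),(375,314),(406,350)])):
    B=comps(cam,gb,[56,56],[200,200]); M,t=fit([(0,-60),(0,0)],B); print('far',t+M@[24,-60])
    P=comps(cam,gp,[90,88,88],[200,200,200]); M,t=fit([(-55,100),(-55,30),(-55,-50)],P); print('btn',t+M@[-55,100],'key',t+M@[-55,-50])
a=cv2.imread('pics/top0.png')[150:250,255:495]; b=cv2.imread('pics/side0.png')[145:395,280:520]
cv2.imwrite('pics/crop.png',np.vstack([cv2.resize(a,(576,240),interpolation=2),cv2.resize(b,(576,360))[:, :]]))
E
python3 m.py
```

```text
top (321, 188) [320.8 188.5] 207 [598.3 146.9  56. ]
top (303, 185) [302.5 184.9] 100 [609.1 205.9  56. ]
theta -0.18 origin [609.1 205.9] res [[-0.0, -0.0], [0.0, 0.0]]
far [621.91082016 142.61002124]
top (407, 223) [406.4 223. ] 76 [ 490.4 -119.3   90. ]
top (429, 220) [428.6 219.6] 29 [ 502.1 -188.3   88. ]
top (455, 216) [454.  215.9] 168 [ 514.9 -267.1   88. ]
theta 0.164 origin [ 561.1 -208.9] res [[0.1, 0.1], [-0.2, -0.0], [0.1, -0.1]]
btn [ 490.46451627 -119.21662656] key [ 514.97771121 -267.20008264]
side (342, 192) [342.4 194.7] 224 [598.5 145.4  56. ]
side (336, 180) [336.8 179.4] 89 [610.4 204.4  56. ]
theta -0.199 origin [610.4 204.3] res [[0.0, 0.1], [-0.0, -0.1]]
far [622.08324993 140.73140969]
side (352, 286) [351.  284.3] 160 [ 490.3 -122.    90. ]
side (375, 314) [374.2 312.5] 67 [ 502.1 -190.9   88. ]
side (406, 350) [404.6 348.9] 527 [ 515.1 -271.    88. ]
theta 0.165 origin [ 561.1 -211.9] res [[0.1, -0.3], [-0.1, -0.5], [-0.0, 0.7]]
btn [ 490.47034277 -122.29581211] key [ 515.09239205 -270.26119553]
```

View pics/crop.png

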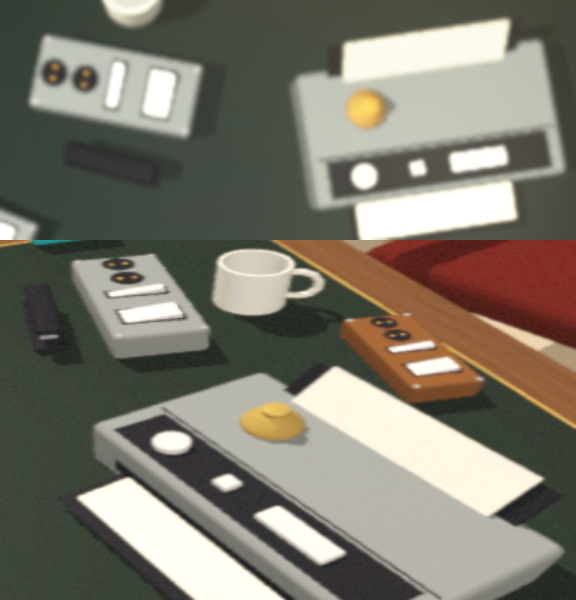

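The crop confirms it: the large grey block has its wide rocker at top pixel (321,188), and the button, square key and long key are in the black strip. The targets are far end (622,141.5), button (490.5,-121) and key (515,-269). I'm moving now with the fingers shut.

{"fn": "arm_command", "kwargs": {
  "rows": [
    [[0.72, 0.37, 0], [0, 0, 0]],
    [[0.72, 0.37, 0], [0, 0, 0]],
    [[0.72, 0.37, 0], [0, 0, 0]],
    [[0.72, 0.37, 0], [0, 0, 0]],
    [[0.72, 0.37, 0], [0, 0, 0]]
  ],
  "grip": 0
}}

```text
clock: 1.6
position: [357.6, 431.8, 231.7]
ee_rot: [0.984, -0.181, 0.0, 0.0]
contact_force: [0.1, -0.2, 0.3]
gripper_width: 12.5
grasp_force: 0.0
```

{"fn": "arm_command", "kwargs": {
  "rows": [
    [[0.72, 0.37, 0], [0, 0, 0]],
    [[0.72, 0.37, 0], [0, 0, 0]],
    [[0.72, 0.37, 0], [0, 0, 0]],
    [[0.72, 0.37, 0], [0, 0, 0]],
    [[0.72, 0.37, 0], [0, 0, 0]]
  ]
}}

```text
clock: 2.1
position: [493.9, 282.7, 231.2]
ee_rot: [0.984, -0.181, 0.0, 0.0]
contact_force: [-0.9, -0.5, -1.0]
gripper_width: 0.1
grasp_force: 0.0
```

{"fn": "arm_command", "kwargs": {
  "rows": [
    [[0.69, 0.36, 0.4], [0, 0, 0]],
    [[0.69, 0.36, 0.4], [0, 0, 0]],
    [[0.69, 0.36, 0.4], [0, 0, 0]],
    [[0.69, 0.36, 0.4], [0, 0, 0]],
    [[0.69, 0.36, 0.4], [0, 0, 0]]
  ]
}}

```text
clock: 2.6
position: [621.8, 139.0, 128.1]
ee_rot: [0.984, -0.179, -0.002, 0.001]
contact_force: [-0.6, 0.1, 0.5]
gripper_width: -0.1
grasp_force: 0.0
```

```bash
cat > go.py <<'E'
from h import *; import sys
s=arm.read_state(); t=np.array([float(v) for v in sys.argv[1:4]])
print(s['clock'],s['position'].round(1),s['ee_rot'].round(3),s['contact_force'].round(1),s['gripper_width'].round(1),(R.from_quat(s['ee_rot']).inv().apply(t-s['position'])/250).round(3))
E
python3 go.py 623 141.5 75
```

```text
Traceback (most recent call last):
  File "go.py", line 3, in <module>
    print(s['clock'],s['position'].round(1),s['ee_rot'].round(3),s['contact_force'].round(1),s['gripper_width'].round(1),(R.from_quat(s['ee_rot']).inv().apply(t-s['position'])/250).round(3))
                                                                                             ^^^^^^^^^^^^^^^^^^^^^^^^
AttributeError: 'float' object has no attribute 'round'
```

{"fn": "arm_command", "kwargs": {
  "rows": [
    [[0, -0.01, 0.1], [0, 0, 0]],
    [[0, -0.01, 0.18], [0, 0, 0]],
    [[0, -0.01, 0.21], [0, 0, 0]],
    [[0, -0.01, 0.21], [0, 0, 0]],
    [[0, -0.01, 0.21], [0, 0, 0]]
  ]
}}

```text
clock: 3.1
position: [622.8, 144.7, 80.0]
ee_rot: [0.984, -0.177, 0.001, -0.0]
contact_force: [-0.0, 0.2, 0.9]
gripper_width: -0.1
grasp_force: 0.0
```

```bash
sed -i "s/s\['gripper_width'\].round(1)/s['gripper_width']/" go.py; python3 go.py 623 141.5 62
python3 - <<'E'
from h import *
a,_=arm.get_image('side'); b,_=arm.get_image('top')
cv2.imwrite('pics/c2.png',np.hstack([cv2.resize(a[80:240,260:420],(400,400)),cv2.resize(b[110:230,240:360],(400,400))]))
E
```

```text
3.1 [622.8 144.7  80. ] [ 0.984 -0.177  0.001 -0.   ] [-0.   0.2  0.9] -0.14303457359906646 [0.005 0.012 0.072]
```

View pics/c2.png

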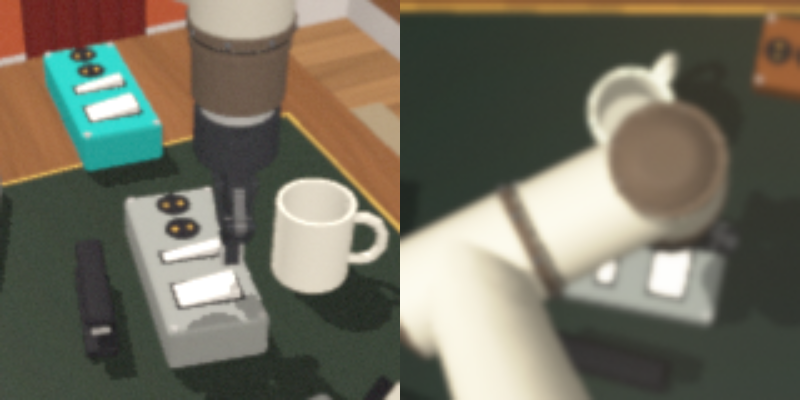

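The side view shows the fingertip at about pixel (353,185), above the far side of the large grey block and well clear of the mug. I'll check the position by projection.

```bash
python3 -c "
from h import *
for v in (183,185,187): print(world('side',(352.8,v),z=80).round(1))"; python3 go.py 623 141.5 62
```

```text
[627.9 149.6  80. ]
[624.5 142.9  80. ]
[621.3 136.2  80. ]
3.2 [622.9 144.5  80.4] [ 0.984 -0.178  0.001 -0.001] [0.4 0.4 0. ] -0.039837645516938074 [0.004 0.011 0.074]
```

{"fn": "arm_command", "kwargs": {
  "rows": [
    [[0, 0.01, 0.03], [0, 0, 0]],
    [[0, 0.01, 0.055], [0, 0, 0]],
    [[0, 0.01, 0.065], [0, 0, 0]],
    [[0, 0.01, 0.075], [0, 0, 0]],
    [[0, 0.01, 0.075], [0, 0, 0]]
  ]
}}

```text
clock: 3.7
position: [621.3, 141.2, 59.7]
ee_rot: [0.984, -0.178, -0.0, 0.0]
contact_force: [1.3, -0.1, 1.0]
gripper_width: 0.1
grasp_force: 0.0
```

{"fn": "arm_command", "kwargs": {
  "rows": [
    [[0, 0, 0.008], [0, 0, 0]],
    [[0, 0, 0.016], [0, 0, 0]],
    [[0, 0, 0.02], [0, 0, 0]],
    [[0, 0, 0.02], [0, 0, 0]]
  ]
}}

```text
clock: 4.1
position: [622.2, 141.4, 55.7]
ee_rot: [0.984, -0.178, 0.001, -0.0]
contact_force: [2.0, -1.5, 2.9]
gripper_width: -0.1
grasp_force: 1.5
```

{"fn": "arm_command", "kwargs": {
  "rows": [
    [[0, 0, 0.006], [0, 0, 0]],
    [[0, 0, 0.01], [0, 0, 0]],
    [[0, 0, 0.01], [0, 0, 0]],
    [[0, 0, 0.01], [0, 0, 0]]
  ]
}}

```text
clock: 4.5
position: [622.7, 141.4, 53.6]
ee_rot: [0.984, -0.178, 0.002, -0.001]
contact_force: [3.7, -3.0, 5.8]
gripper_width: 0.1
grasp_force: 3.0
```

{"fn": "arm_command", "kwargs": {
  "rows": [
    [[0, 0, 0.006], [0, 0, 0]],
    [[0, 0, 0.006], [0, 0, 0]],
    [[0, 0, 0.006], [0, 0, 0]]
  ]
}}

```text
clock: 4.8
position: [622.8, 141.4, 53.4]
ee_rot: [0.984, -0.177, 0.002, -0.0]
contact_force: [0.4, -3.7, 11.7]
gripper_width: -0.0
grasp_force: 5.6
```

{"fn": "arm_command", "kwargs": {
  "rows": [
    [[0, 0, 0.008], [0, 0, 0]],
    [[0, 0, 0.008], [0, 0, 0]],
    [[0, 0, 0.008], [0, 0, 0]]
  ]
}}

```text
clock: 5.1
position: [622.9, 141.4, 53.2]
ee_rot: [0.984, -0.177, 0.002, -0.0]
contact_force: [-1.1, -3.9, 18.9]
gripper_width: -0.0
grasp_force: 9.2
```

{"fn": "arm_command", "kwargs": {
  "rows": [
    [[0, 0, -0.1], [0, 0, 0]],
    [[0, 0, -0.25], [0, 0, 0]],
    [[0, 0, -0.4], [0, 0, 0]],
    [[0, 0, -0.4], [0, 0, 0]]
  ]
}}

```text
clock: 5.5
position: [623.3, 142.7, 154.1]
ee_rot: [0.984, -0.178, 0.004, -0.003]
contact_force: [1.1, -0.1, 0.5]
gripper_width: -0.1
grasp_force: 0.0
```

```bash
python3 go.py 490.5 -121 155
```

```text
5.5 [623.3 142.7 154.1] [ 0.984 -0.178  0.004 -0.003] [ 1.1 -0.1  0.5] -0.08358051354930567 [-0.129  1.174 -0.012]
```

{"fn": "arm_command", "kwargs": {
  "rows": [
    [[-0.07, 0.6, 0], [0, 0, 0]],
    [[-0.07, 0.6, 0], [0, 0, 0]],
    [[-0.07, 0.6, 0], [0, 0, 0]],
    [[-0.07, 0.6, 0], [0, 0, 0]]
  ]
}}

```text
clock: 5.9
position: [547.2, 3.4, 147.3]
ee_rot: [0.984, -0.181, -0.004, 0.001]
contact_force: [-0.2, 1.0, -0.2]
gripper_width: 0.1
grasp_force: 0.0
```

{"fn": "arm_command", "kwargs": {
  "rows": [
    [[-0.06, 0.575, 0], [0, 0, 0]],
    [[-0.06, 0.575, 0], [0, 0, 0]],
    [[-0.06, 0.575, 0], [0, 0, 0]],
    [[-0.06, 0.575, 0.1], [0, 0, 0]],
    [[-0.06, 0.575, 0.1], [0, 0, 0]]
  ]
}}

```text
clock: 6.4
position: [484.4, -122.7, 120.8]
ee_rot: [0.984, -0.18, -0.004, 0.0]
contact_force: [-0.8, -0.5, 0.9]
gripper_width: -0.4
grasp_force: 0.0
```

```bash
python3 - <<'E'
from h import *
a,_=arm.get_image('side'); b,_=arm.get_image('top')
cv2.imwrite('pics/c3.png',np.hstack([cv2.resize(a[150:350,280:480],(400,400)),cv2.resize(b[150:250,260:360],(400,400))]))
E
python3 go.py 490.5 -121 100
```

```text
6.5 [ 487.6 -122.   123.3] [ 0.984 -0.178 -0.001  0.   ] [ 0.7 -0.9  0.3] -0.0626994837859044 [ 0.01  -0.008  0.093]
```

View pics/c3.png

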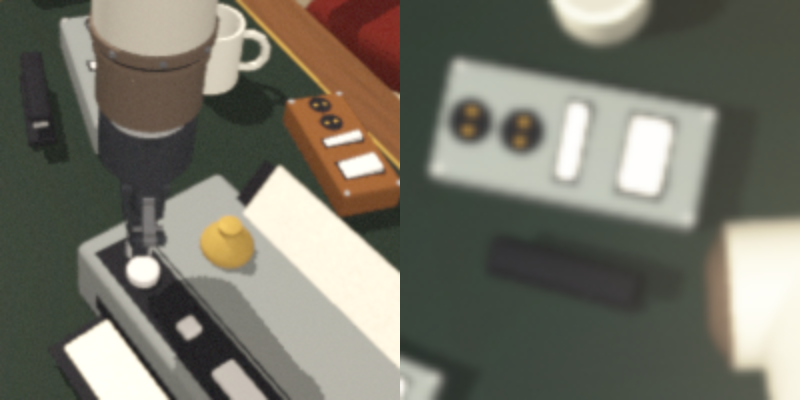

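The fingertip is above the round button, at crop (143,250) with the button at (143,270). The power block's rockers are in view and nothing else has moved. I'm descending.

{"fn": "arm_command", "kwargs": {
  "rows": [
    [[0.004, -0.004, 0.05], [0, 0, 0]],
    [[0.004, -0.004, 0.09], [0, 0, 0]],
    [[0.004, -0.004, 0.12], [0, 0, 0]],
    [[0.004, -0.004, 0.12], [0, 0, 0]]
  ]
}}

```text
clock: 6.9
position: [488.7, -121.3, 93.0]
ee_rot: [0.984, -0.178, -0.001, 0.0]
contact_force: [0.7, -0.3, -0.4]
gripper_width: -0.2
grasp_force: 0.0
```

{"fn": "arm_command", "kwargs": {
  "rows": [
    [[0, 0, 0.01], [0, 0, 0]],
    [[0, 0, 0.02], [0, 0, 0]],
    [[0, 0, 0.03], [0, 0, 0]],
    [[0, 0, 0.03], [0, 0, 0]],
    [[0, 0, 0.03], [0, 0, 0]]
  ]
}}

```text
clock: 7.4
position: [489.7, -121.8, 86.8]
ee_rot: [0.984, -0.178, 0.001, -0.0]
contact_force: [0.6, 1.8, 1.7]
gripper_width: -0.4
grasp_force: 0.8
```

{"fn": "arm_command", "kwargs": {
  "rows": [
    [[0, 0, 0.01], [0, 0, 0]],
    [[0, 0, 0.02], [0, 0, 0]],
    [[0, 0, 0.02], [0, 0, 0]],
    [[0, 0, 0.02], [0, 0, 0]]
  ]
}}

```text
clock: 7.8
position: [489.7, -121.8, 82.8]
ee_rot: [0.984, -0.178, 0.001, 0.0]
contact_force: [-2.2, 2.8, 10.0]
gripper_width: -0.2
grasp_force: 5.5
```

{"fn": "arm_command", "kwargs": {
  "rows": [
    [[0, 0, 0.01], [0, 0, 0]],
    [[0, 0, 0.01], [0, 0, 0]],
    [[0, 0, 0.01], [0, 0, 0]],
    [[0, 0, 0.01], [0, 0, 0]]
  ]
}}

```text
clock: 8.2
position: [489.8, -121.9, 82.5]
ee_rot: [0.984, -0.177, 0.001, 0.0]
contact_force: [-8.1, 4.7, 25.6]
gripper_width: 0.3
grasp_force: 12.7
```

The button is at its stop (82.5 mm, 26 N). I'm lifting off and moving to the long key.

{"fn": "arm_command", "kwargs": {
  "rows": [
    [[0, 0, -0.1], [0, 0, 0]],
    [[0, 0, -0.2], [0, 0, 0]],
    [[0, 0, -0.2], [0, 0, 0]],
    [[0, 0, -0.2], [0, 0, 0]]
  ]
}}

```text
clock: 8.6
position: [488.9, -121.9, 128.9]
ee_rot: [0.984, -0.178, 0.0, -0.0]
contact_force: [-1.3, -0.1, 0.5]
gripper_width: 0.0
grasp_force: 0.0
```

```bash
python3 go.py 515 -269.5 130
```

```text
8.6 [ 488.9 -121.9  128.9] [ 0.984 -0.178  0.    -0.   ] [-1.3 -0.1  0.5] 0.027141883683770095 [ 0.305  0.516 -0.005]
```

{"fn": "arm_command", "kwargs": {
  "rows": [
    [[0.1, 0.17, 0], [0, 0, 0]],
    [[0.2, 0.34, 0], [0, 0, 0]],
    [[0.305, 0.515, 0], [0, 0, 0]],
    [[0.305, 0.515, 0], [0, 0, 0]],
    [[0.305, 0.515, 0], [0, 0, 0]]
  ]
}}

```text
clock: 9.1
position: [514.3, -270.1, 126.7]
ee_rot: [0.984, -0.179, -0.002, -0.0]
contact_force: [0.1, 0.5, -0.4]
gripper_width: 0.1
grasp_force: 0.0
```

```bash
python3 - <<'E'
from h import *
a,D=arm.get_image('side')
cv2.imwrite('pics/c4.png',cv2.resize(a[220:390,310:480],(510,510)))
for p in ((352,287),(350,285)): print(world('side',p,med(D,p,3)).round(1))
D0=np.load('side0.npy'); print(world('side',(351,285),med(D0,(351,285),3)).round(1))
E
python3 go.py 515 -269.5 92
```

```text
[ 491.7 -123.9   83.4]
[ 490.1 -118.7   83.9]
[ 489.6 -123.4   90.1]
9.15 [ 514.4 -269.1  127.2] [ 0.984 -0.179 -0.002 -0.   ] [-0.1 -0.2 -0.5] -0.1330715174796385 [0.003 0.001 0.141]
```

View pics/c4.png

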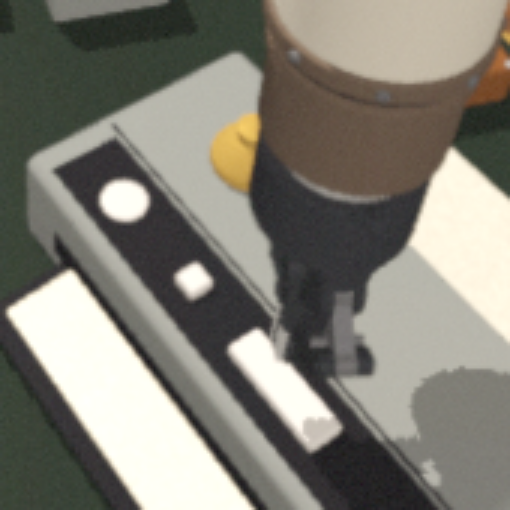

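The button at crop (124,200) now sits flush: depth gives z≈83.5 mm, down from 90. The fingertip is above the long key. I'm pressing it.

{"fn": "arm_command", "kwargs": {
  "rows": [
    [[0.003, 0, 0.06], [0, 0, 0]],
    [[0.003, 0, 0.11], [0, 0, 0]],
    [[0.003, 0, 0.14], [0, 0, 0]],
    [[0.003, 0, 0.14], [0, 0, 0]]
  ]
}}

```text
clock: 9.55
position: [515.3, -268.3, 92.5]
ee_rot: [0.984, -0.177, -0.002, -0.0]
contact_force: [-0.3, -0.2, 0.5]
gripper_width: -0.1
grasp_force: 0.0
```

{"fn": "arm_command", "kwargs": {
  "rows": [
    [[0, 0, 0.01], [0, 0, 0]],
    [[0, 0, 0.02], [0, 0, 0]],
    [[0, 0, 0.03], [0, 0, 0]],
    [[0, 0, 0.03], [0, 0, 0]]
  ]
}}

```text
clock: 9.95
position: [516.7, -269.4, 86.9]
ee_rot: [0.984, -0.178, 0.0, -0.0]
contact_force: [-0.7, 1.7, 3.5]
gripper_width: -0.1
grasp_force: 1.0
```

{"fn": "arm_command", "kwargs": {
  "rows": [
    [[0, 0, 0.01], [0, 0, 0]],
    [[0, 0, 0.018], [0, 0, 0]],
    [[0, 0, 0.018], [0, 0, 0]],
    [[0, 0, 0.018], [0, 0, 0]]
  ]
}}

```text
clock: 10.35
position: [516.7, -269.5, 83.1]
ee_rot: [0.984, -0.178, 0.001, 0.0]
contact_force: [-1.6, 2.0, 7.4]
gripper_width: 0.2
grasp_force: 3.3
```

{"fn": "arm_command", "kwargs": {
  "rows": [
    [[0, 0, 0.006], [0, 0, 0]],
    [[0, 0, 0.006], [0, 0, 0]],
    [[0, 0, 0.006], [0, 0, 0]],
    [[0, 0, 0.006], [0, 0, 0]],
    [[0, 0, 0.006], [0, 0, 0]]
  ]
}}

```text
clock: 10.85
position: [516.8, -269.5, 83.0]
ee_rot: [0.984, -0.177, 0.001, 0.0]
contact_force: [-3.1, 4.0, 13.9]
gripper_width: -0.2
grasp_force: 6.6
```

The key is at its stop. I'll hold it for another 1.5 s, then release and clear away.

{"fn": "arm_command", "kwargs": {
  "rows": [
    [[0, 0, 0], [0, 0, 0]],
    [[0, 0, 0], [0, 0, 0]],
    [[0, 0, 0], [0, 0, 0]],
    [[0, 0, 0], [0, 0, 0]],
    [[0, 0, 0], [0, 0, 0]]
  ]
}}

```text
clock: 11.35
position: [516.8, -269.5, 82.9]
ee_rot: [0.984, -0.178, 0.001, 0.0]
contact_force: [-2.9, 3.9, 13.0]
gripper_width: -0.2
grasp_force: 6.6
```

{"fn": "arm_command", "kwargs": {
  "rows": [
    [[0, 0, 0], [0, 0, 0]],
    [[0, 0, 0], [0, 0, 0]],
    [[0, 0, 0], [0, 0, 0]],
    [[0, 0, 0], [0, 0, 0]],
    [[0, 0, 0], [0, 0, 0]]
  ]
}}

```text
clock: 11.85
position: [516.8, -269.5, 83.0]
ee_rot: [0.984, -0.177, 0.001, 0.0]
contact_force: [-2.5, 2.9, 13.0]
gripper_width: -0.1
grasp_force: 6.6
```

{"fn": "arm_command", "kwargs": {
  "rows": [
    [[0, 0, 0], [0, 0, 0]],
    [[0, 0, 0], [0, 0, 0]],
    [[0, 0, 0], [0, 0, 0]],
    [[0, 0, 0], [0, 0, 0]],
    [[0, 0, 0], [0, 0, 0]]
  ]
}}

```text
clock: 12.35
position: [516.8, -269.5, 83.0]
ee_rot: [0.984, -0.177, 0.001, 0.0]
contact_force: [-3.0, 3.4, 12.5]
gripper_width: -0.2
grasp_force: 6.6
```

{"fn": "arm_command", "kwargs": {
  "rows": [
    [[0, 0, -0.1], [0, 0, 0]],
    [[0, 0, -0.3], [0, 0, 0]],
    [[0, 0, -0.5], [0, 0, 0]],
    [[0, 0, -0.5], [0, 0, 0]],
    [[0, 0, -0.5], [0, 0, 0]]
  ]
}}

```text
clock: 12.85
position: [516.7, -269.5, 206.7]
ee_rot: [0.984, -0.178, 0.002, -0.0]
contact_force: [0.0, 0.7, -0.7]
gripper_width: -0.3
grasp_force: 0.0
```

```bash
python3 - <<'E'
from h import *
a,D=arm.get_image('side'); D0=np.load('side0.npy')
# far edge / near edge heights of wide rocker, before and after
E=np.array(arm.camera_info('side')['extrinsics'])
for n,d in (('before',D0),('after',D)):
    P=[world('side',(u,v),d[v,u]) for u in range(320,365) for v in range(178,210) if d[v,u]>0]
    Pl=np.array([[np.cos(.19)*(p[0]-598.4)-np.sin(.19)*(p[1]-146.2),np.sin(.19)*(p[0]-598.4)+np.cos(.19)*(p[1]-146.2),p[2]] for p in P])
    m=(abs(Pl[:,0])<24)&(abs(Pl[:,1])<11); print(n,'slope',np.polyfit(Pl[m,0],Pl[m,2],1).round(3),m.sum())
    print('key z',world('side',(404,349),med(d,(404,349),3)).round(1),'btn',world('side',(351,285),med(d,(351,285),3)).round(1))
cv2.imwrite('pics/c5.png',cv2.resize(a[140:390,280:520],(576,600)))
E
```

```text
before slope [ 0.137 56.882] 121
key z [ 513.7 -271.2   89.1] btn [ 489.6 -123.4   90.1]
after slope [-0.147 57.033] 108
key z [ 513.7 -271.3   89.3] btn [ 491.8 -119.4   83.8]
```

View pics/c5.png

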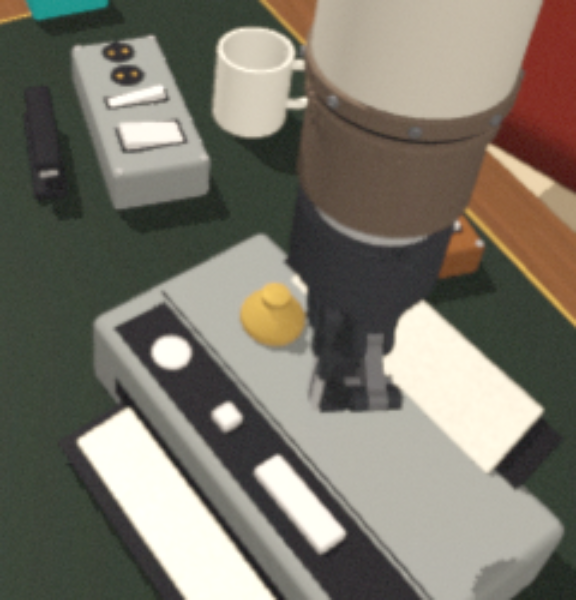

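The view shows the wide rocker at (150,135) tipped to on, its slope changed from +0.14 to -0.15. The button at (171,352) is in and the long key at (300,503) is back up. The arm is clear and the mug, stapler and paperweight are in place.

```bash
python3 -c "
from bench import arm
print(arm.job_done())"
```

```text
the job is handed in; nothing more can be done
None
```

The job is handed in: wide rocker fully on, round button pushed in and staying down, long key held fully down for about 2 s and back up, with the narrow rocker, square key, mug, stapler and paperweight left alone.

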